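# Fold away a three-leaf desk divider under the lamp

### The job

Fold the three-leaf desk divider away flat by its knobs: first fold the end leaf flat against the middle leaf while the middle leaf stays open, then swing the two together flat against the fixed leaf under the lamp head, so that all three lie in one closed stack. Do not bump the lamp, leave the planter, jar and wrist rest where they are, and let go at the end.

Things in the scene. Friction and masses are not known exactly. Their poses are not given: they have to be found in the camera images.
- screen: Low desk divider of three pale wooden leaves, bolted down. Leaves 12 mm thick, about 105 long, lower edge at 8 mm, top edge at 108 mm. Origin: on the first hinge line, at desk level; z up. The fixed leaf (no knob) runs along -y to y = -110 mm, centred on x = +14 mm, foot plate 5 mm high on its +x side. Closed stack, on its robot side: end leaf at x = 0, middle leaf at x = -14.
- mid_leaf (a joint): Angle of the middle leaf from the fixed leaf, rad: 0 = folded flat against the stack (stop), about 3.14 = straight out along +y of screen, 3.2 its outer stop. Seen from above, it closes counter-clockwise about mid_hinge. Stiff hinge that stays where it is left; about 3 N at its knob moves it. Flat means under 0.1.
- end_leaf (a joint): Angle of the end leaf from the middle leaf, rad: 0 = folded flat on the middle leaf (stop), 3.14 = in line with it. Seen from above, it closes counter-clockwise about end_hinge. Lighter hinge that stays where it is left; about 0.6 N at its knob moves it. Flat means under 0.1.
- mid_hinge (a point): Point on the upright hinge line between fixed and middle leaf, at the leaves' top edge (108 mm above the desk).
- end_hinge (a point): Point on the upright hinge line between middle and end leaf, at the leaves' top edge (108 mm); 110 mm from the first hinge.
- mid_knob (a point): Grip point of the middle leaf's knob: an upright round steel stud 14 mm in diameter on the leaf's top edge, from 108 to 148 mm above the desk; the point is on its axis 134 mm above the desk. The stud stands 96 mm from the first hinge line, near the leaf's far end.
- end_knob (a point): Grip point of the end leaf's knob: same stud (14 mm diameter, 108 to 148 mm high, point on its axis 134 mm above the desk), 68 mm from the second hinge line. With the end leaf folded it stands about 55 mm from the middle leaf's knob.
- lamp: Steel lamp, fixed. Bar head 72 (x) x 150 (y) x 20 mm, underside 260 mm up, over the fixed leaf. Origin: on the desk under the middle of the head's robot-side edge. Head: x 0 to 72 mm; round base (110 mm wide, 24 high) at x = 166, stem at x = 186. Closed, the middle knob is 18 mm in from that edge: there the gripper must lean 30 to 45 degrees, body to the robot. Do not bump it.
- planter: Small white ceramic planter with a plant, 62 mm across, 66 mm high (leaves to 80 mm), loose, on the robot's side of the divider, where the open leaves would sweep into it if the middle leaf were swung first. Origin under its centre. Leave in place.
- jar: Glass jar with a metal twist lid, 56 mm across, 85 mm high, loose, behind the divider. Origin under its centre. Leave in place.
- wrist_rest: Black wrist rest block, 70 x 150 x 18 mm, loose. Origin under its centre. Leave in place.
Not all that is in view belongs to the job. There is more than one size of the screen; the one meant has the size given above.

How it is judged (in metres and radians):
On the way, in this order (a step that is already met when the one before it is completed fails the run):
1. the end leaf is folded flat against the middle leaf while the middle leaf is still open (value of joint end_leaf below 0.1 rad and value of joint mid_leaf above 1.8 rad), for 0.2 s.
2. the middle leaf, with the end leaf folded on it, lies flat against the fixed leaf (value of joint each of end_leaf, mid_leaf below 0.1 rad), for 0.2 s.
At the end, for the whole second after the job is handed in: Both hinges are within 0.1 rad of fully folded and at rest, so the three leaves lie in one closed stack; planter, jar and wrist rest are upright (within 0.15 rad) and within 12 mm of where they stood (all of step 2 and velocity of joint mid_leaf between -0.05 and 0.05 rad/s and velocity of joint end_leaf between -0.05 and 0.05 rad/s and distance of each of planter, jar, wrist_rest from where it was at the start of the episode below 0.012 m and angle between each of planter, jar, wrist_rest's own z axis and vertical below 0.15 rad); the robot touches nothing.
It fails at once if the middle leaf is swung more than half shut with the end leaf still open (value of joint mid_leaf below 1.6 rad and value of joint end_leaf above 0.5 rad).
It fails at once if the lamp is bumped (over 2 N) (contact force between lamp and anything else above 2 N).
It fails at once if planter, jar or wrist rest is knocked away or over (distance of any of planter, jar, wrist_rest from where it was at the start of the episode above 0.03 m or angle between any of planter, jar, wrist_rest's own z axis and vertical above 0.4 rad).
It also fails if it takes over 51 s, if anything falls off the work surface, if the arm or the gripper's body presses on something with over 40 N, if the wrist force passes 120 N, or if a joint passes its speed limit or range.

### The arm

A 6-joint arm with a two-finger parallel gripper is mounted at the origin on the work surface. World frame = base frame: x ahead of the robot, y to its left, z up, the work surface at z = 0. Lengths are in mm, angles in rad, forces in N, time in s.
With the tool pointing down it reaches from about 350 to 950 mm from the base axis. Payload 17.4 kg.
Tool frame: the origin (TCP) lies at the very end of the fingers, on their centre line; the grasp point (between the pads) lies 19 mm behind it; z points along the fingers, y is the line along which they close (so a half turn about z gives the same grasp; the last joint's range is limited). The gripper opens to 93 mm and grips with 3 to 60 N. Pads are 15 mm wide; open, the fingers measure 128 mm over their backs; the gripper's body (75 mm by 188 mm) begins 65 mm behind the grasp point.
Start: joints at [1.277, 0.116, 1.442, -0, 1.584, -0.038], TCP at [170.796, 653.04, 218.646] pointing down, gripper open.
Joint ranges: [-2.83, 2.83], [-0.83, 2.19], [0.07, 2.5], [-1.14, 4.28], [0.01, 3], [-2.97, 2.97]. Speed limits (rad/s): [1.89, 1.89, 2.22, 3.14, 3.14, 3.14].

### API

Orientations are given as a unit quaternion [w, x, y, z].
In Python, from cell import env gives the robot as it stands.
- The arm moves only by the tool play_rows, never from a script. Its argument "plan" is a list that holds one entry, the list of rows, each a list of 4 numbers: the shift along the tool's x, y, z in cm, then the turn about the tool's z in rad. A call has 1 to 20 rows; each row shifts and turns the commanded pose from where the row before left it, along the tool's axes as they then stand; what a row does not reach is not made up. A row lasts 1/10 s, in which the tool goes at most 50 mm and 8.59 degrees, less where a joint would pass 70% of its speed; a pose out of reach is approached as far as the arm can. A call with a gripper value outside its range is refused whole. "gripper" is the finger opening in cm, from 0 to 9.3, set as the call begins (left out, the last holds). The fingers move at their own pace and stop on an object; the grip force is fixed at half the most. Time passes only in rows, so rows that do not move let the fingers close. It gives the time, the measured TCP pose, the force, the opening and the grip force at its end, in the units of the state.
- env.read_state(): the state, without advancing time (a new reading comes with each control period).
- env.read_camera(name): name is "scene" or "top"; returns the picture (400x640x3 uint8, red, green, blue); there is no depth.
- env.camera_model(name): a dict with "camera_matrix" (3x3 intrinsics, pixels), "T" (4x4, takes a point from camera to world coordinates). Camera axes: x right, y down, z forward; pixel columns grow to the right and rows downward; lengths in mm; the calibration is good to about 2 mm. A picture is of the moment at which its call begins. camera_model takes no time and is no camera call.
- env.hand_in(): hands the job in; it is judged then, once.
The state is a dict: "time": time; "qpos": joint angles; "joint_velocities": joint speeds; "joint_efforts": joint torques, N m; "position": TCP position; "tcp_rot": TCP orientation; "contact_force": force on the tool from outside, world axes, zero at the start; "wrist_torque": the same for the moment, N m; "gripper_width": finger opening in mm; "grasp_force": force on a finger pad.
Only numpy, scipy, OpenCV 4.12 (cv2) and the standard library are available. Lean on these libraries where they do the work, as an engineer would, in place of code of your own. Each camera call takes 0.05 s, during which the arm holds its last target. There are 200 camera calls.

## Working session

There is one attempt and no reset: what is moved stays moved. The work goes in short steps, Python scripts to look and compute and a tool call to move; the robot and the scene stay as the last step left them, time stands still between calls to the robot, and variables do not carry over. Pictures are saved under pics/ and viewed, at most 10 in all, crops included, and the job is handed in when it is done.

Besides the shell and the picture viewer there is one more tool, called as name(argument=value, ...), one argument or row to a line, values as JSON. play_rows: Moves the arm, as the interface text tells. Its arguments: {"type":"object","properties":{"plan":{"type":"array","items":{"type":"array","items":{"type":"array","items":{"type":"number"}}}},"gripper":{"type":"number"}},"required":["plan"]}

```bash
mkdir -p pics; ls; python3 - <<'E'
from cell import env
import cv2
s=env.read_state(); print(s)
for n in("scene","top"):
    cv2.imwrite(f"pics/{n}0.png",env.read_camera(n)[:,:,::-1]); print(n,env.camera_model(n))
E
```

```text
pics
{'time': 0.0, 'qpos': array([ 1.27715239e+00,  1.16440680e-01,  1.44226943e+00,  1.33412766e-05,
        1.58400311e+00, -3.77867145e-02]), 'joint_velocities': array([-0.00103641,  0.000376  , -0.00058082,  0.00156407, -0.00083609,
        0.00170791]), 'joint_efforts': array([ 2.48692137e-03, -7.21267104e+01, -6.22606373e+01,  7.80787272e-02,
        2.37489789e-02, -1.81884529e-04]), 'position': array([170.76036832, 652.82518075, 217.93314585]), 'tcp_rot': array([-9.90021786e-05,  1.27579854e-01,  9.91828144e-01, -5.51509223e-04]), 'contact_force': array([ 0.30127087, -0.03282097, -0.48508306]), 'wrist_torque': array([ 0.01605201, -0.01537742,  0.06551437]), 'grasp_force': 0.0, 'gripper_width': 92.8014190204882}
scene {'camera_matrix': array([[394.29119668,   0.        , 320.00890746],
       [  0.        , 394.29119668, 193.52481399],
       [  0.        ,   0.        ,   1.        ]]), 'T': array([[ 3.54375198e-01,  6.21983806e-01, -6.98250932e-01,
         1.28863474e+03],
       [ 9.34960620e-01, -2.22631958e-01,  2.76194951e-01,
        -3.21923205e+02],
       [ 1.63358147e-02, -7.50713765e-01, -6.60425609e-01,
         7.55826860e+02],
       [ 0.00000000e+00,  0.00000000e+00,  0.00000000e+00,
         1.00000000e+00]])}
top {'camera_matrix': array([[454.61442967,   0.        , 321.64832626],
       [  0.        , 454.61442967, 194.90167518],
       [  0.        ,   0.        ,   1.        ]]), 'T': array([[ 2.32780139e-02, -9.97671332e-01,  6.41096569e-02,
         5.12091513e+02],
       [-9.99691495e-01, -2.37849180e-02, -7.15490291e-03,
        -3.96550560e+01],
       [ 8.66308445e-03, -6.39233268e-02, -9.97917211e-01,
         1.30713448e+03],
       [ 0.00000000e+00,  0.00000000e+00,  0.00000000e+00,
         1.00000000e+00]])}
```

View pics/scene0.png

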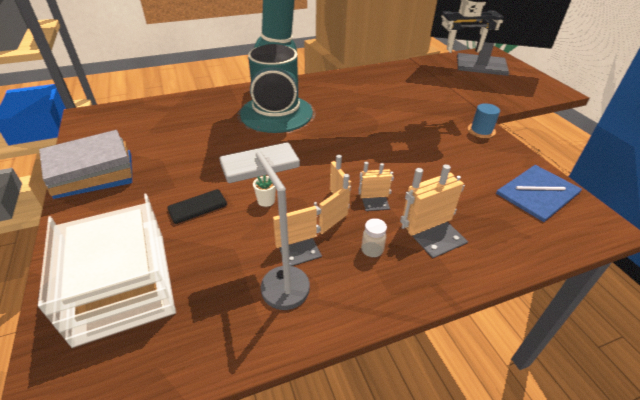

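View pics/top0.png

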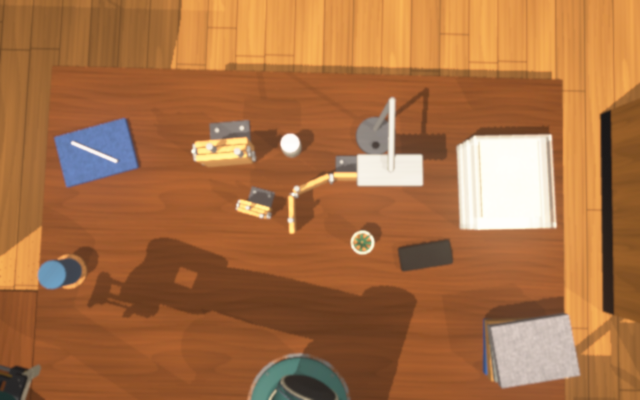

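The pictures show the open divider at top-view (292–355, 170–232): the fixed leaf runs under the lamp head (358–423, 155–187), the middle leaf goes to about (295,190), and the end leaf goes down to (292,232). The planter is at (362,242) and the jar at (290,145). The two folded dividers on the left are other sizes. I'll zoom in for accurate pixels.

```bash
python3 - <<'E'
import cv2
t=cv2.imread("pics/top0.png")[140:260,270:430]; s=cv2.imread("pics/scene0.png")[145:265,240:400]
cv2.imwrite("pics/c1.png",cv2.resize(t,None,fx=5,fy=5,interpolation=cv2.INTER_CUBIC))
cv2.imwrite("pics/c2.png",cv2.resize(s,None,fx=5,fy=5,interpolation=cv2.INTER_CUBIC))
E
```

```text
(no output)
```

View pics/c1.png

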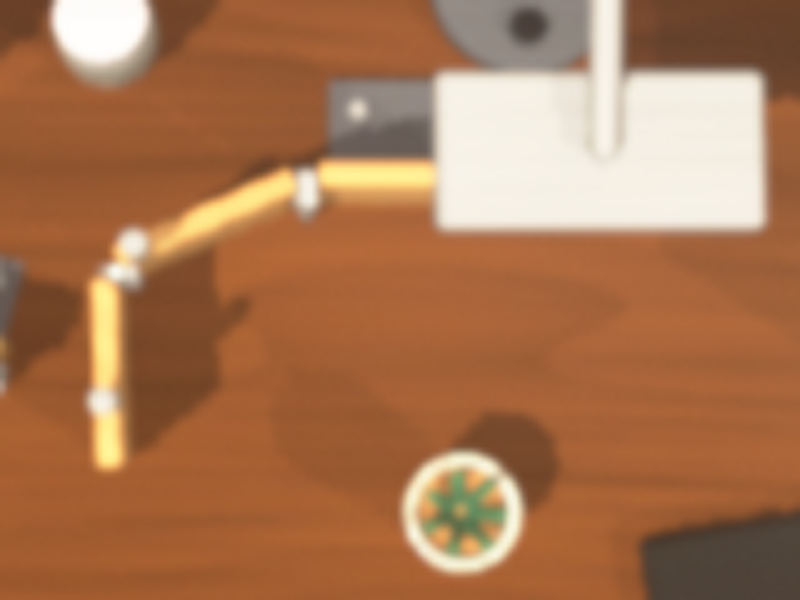

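View pics/c2.png

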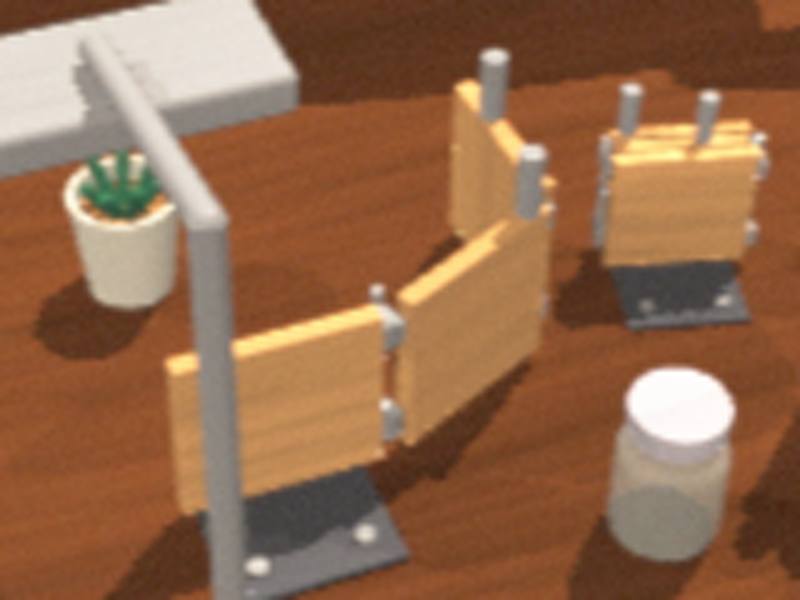

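The crops show the knob tops at top-view (296.6,188.6) for the middle leaf and (290.6,220.4) for the end leaf. The first hinge is near (331.4,180.5), the second near (294.5,194.6). In the scene view the knob tops are at (346.2,175.2) and (338.8,156.2).

```bash
cat > h.py <<'E'
from cell import env
import numpy as np
def ray(n,u,v):
    m=env.camera_model(n);T=m["T"];d=T[:3,:3]@np.linalg.solve(m["camera_matrix"],[u,v,1]);return T[:3,3],d
def at(n,u,v,z):
    o,d=ray(n,u,v);return (o+d*(z-o[2])/d[2])[:2].round(1)
def tri(a,b):
    A=[];B=[]
    for n,u,v in(("top",*a),("scene",*b)):
        o,d=ray(n,u,v);d=d/np.linalg.norm(d);P=np.eye(3)-np.outer(d,d);A.append(P);B.append(P@o)
    return np.linalg.lstsq(np.vstack(A),np.hstack(B),rcond=None)[0].round(1)
E
python3 - <<'E'
from h import *
c=lambda u,v:(270+u/5,140+v/5); s=lambda u,v:(240+u/5,145+v/5)
print("mid knob",tri(c(133,243),s(531,151)),at("top",*c(133,243),148),at("scene",*s(531,151),148))
print("end knob",tri(c(103,402),s(494,56)),at("top",*c(103,402),148),at("scene",*s(494,56),148))
for k,p,z in(("h1a",(307,180),108),("h1b",(307,205),108),("h2",(122,272),108),("endtip",(110,468),108),("fix",(320,175),108),("fix2",(430,177),108),("midstart",(290,180),108),
 ("l1",(437,72),280),("l2",(765,70),280),("l3",(765,230),280),("l4",(437,230),280),("plant",(463,512),66),("jar",(103,20),85)): print(k,at("top",*c(*p),z))
for k,p in(("fix",(385,308)),("fixfar",(168,362))): print(k,at("scene",*s(*p),108))
E
```

```text
mid knob [601.7  17.4 146.4] [601.2  16.4] [603.7  17.4]
end knob [520.3  31.1 145.3] [519.7  29.5] [524.2  31.1]
h1a [639.9 -72.9]
h1b [626.6 -73.2]
h2 [588.7  23.8]
endtip [485.4  27.3]
fix [642.8 -79.8]
fix2 [ 643.1 -138.1]
midstart [639.7 -63.9]
l1 [ 672.5 -126.3]
l2 [ 677.1 -276. ]
l3 [ 603.8 -276.7]
l4 [ 600.2 -127.6]
plant [ 465.1 -162.9]
jar [726.9  39. ]
fix [645.6 -74.6]
fixfar [ 645.8 -182.2]
```

play_rows(
  plan=[
    [[0, 0, 0, 0.131], [0, 0, 0, 0.131], [0, 0, 0, 0.131], [0, 0, 0, 0.131], [0, 0, 0, 0.131], [0, 0, 0, 0.131], [0, 0, 0, 0.131], [0, 0, 0, 0.131], [0, 0, 0, 0.131], [0, 0, 0, 0.134]],
  ],
  gripper=0,
)

```text
time: 1.1
position: [170.8, 652.9, 218.2]
tcp_rot: [0.0, 0.708, 0.706, -0.0]
contact_force: [0.1, -0.4, -0.2]
gripper_width: 17.6
grasp_force: 0.0
```

play_rows(
  plan=[
    [[-3.9, 2.3, 0, 0], [-3.9, 2.3, 0, 0], [-3.9, 2.3, 0, 0], [-3.9, 2.3, 0, 0], [-3.9, 2.3, 0, 0], [-3.9, 2.3, 0, 0], [-3.9, 2.3, 0, 0], [-3.9, 2.3, 0, 0], [-3.9, 2.3, 0, 0], [-3.9, 2.3, 0, 0], [-3.9, 2.3, 0, 0], [-3.9, 2.3, 0, 0], [-3.9, 2.3, 0, 0], [-3.9, 2.3, 0, 0], [-3.9, 2.3, 0, 0], [0, 0, 0, 0], [0, 0, 0, 0]],
  ],
)

```text
time: 2.8
position: [517.0, 68.1, 218.1]
tcp_rot: [-0.0, 0.707, 0.707, -0.0]
contact_force: [-0.2, -0.2, -0.3]
gripper_width: 0.4
grasp_force: 0.0
```

```bash
python3 - <<'E'
from cell import env
import cv2,numpy as np
print(env.read_state()["qpos"].round(3))
s=env.read_camera("scene")[:,:,::-1][0:280,190:510];t=env.read_camera("top")[:,:,::-1][110:390,160:480]
a=np.hstack([s,t]);cv2.imwrite("pics/d1.png",cv2.resize(a,(800,350),interpolation=cv2.INTER_CUBIC))
E
```

```text
[ 0.082 -0.222  1.767  0.     1.597  0.082]
```

View pics/d1.png

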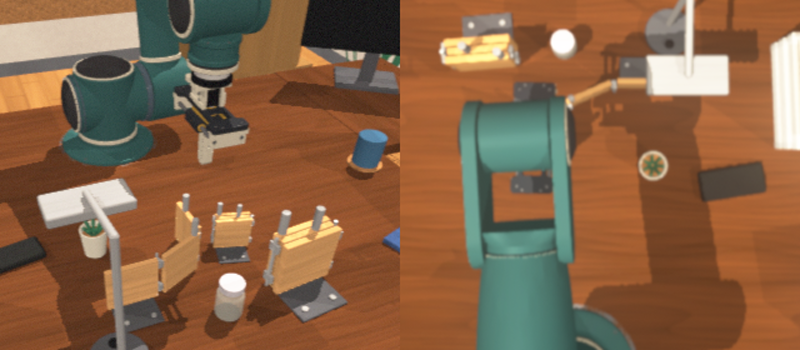

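The picture shows the gripper clear of everything, with its fingertip at about (205,160) in the left crop. The dark and white flange rings are at v≈75–105, and the wide wrist housing sits above v≈65. I'll work out those heights.

```bash
python3 - <<'E'
from h import *
m=env.camera_model("scene");T=np.linalg.inv(m["T"])
for z in range(218,560,20):
    c=T@[517,68,z,1];p=m["camera_matrix"]@c[:3];p=p/p[2];print(z-218,((p[:2]-[190,0])*1.25).round(0),"px/mm",round(394/c[2]*1.25,3))
E
```

```text
0 [203. 162.] px/mm 0.492
20 [204. 153.] px/mm 0.498
40 [204. 144.] px/mm 0.505
60 [205. 135.] px/mm 0.512
80 [206. 126.] px/mm 0.519
100 [207. 116.] px/mm 0.526
120 [208. 107.] px/mm 0.534
140 [208.  97.] px/mm 0.542
160 [209.  86.] px/mm 0.55
180 [210.  75.] px/mm 0.558
200 [211.  64.] px/mm 0.566
220 [212.  53.] px/mm 0.575
240 [213.  41.] px/mm 0.584
260 [214.  29.] px/mm 0.593
280 [215.  17.] px/mm 0.603
300 [216.   4.] px/mm 0.613
320 [217. -10.] px/mm 0.623
340 [218. -23.] px/mm 0.634
```

play_rows(
  plan=[
    [[0, 0, 0, -0.13], [0, 0, 0, -0.13], [0, 0, 0, -0.13], [0, 0, 0, -0.13], [0, 0, 0, -0.13], [0, 0, 0, -0.13], [0, 0, 0, -0.13], [0, 0, 0, -0.13], [0, 0, 0, -0.13], [0, 0, 0, -0.13], [0, 0, 0, -0.13], [0, 0, 0, -0.14], [0, 0, 0, 0]],
  ],
)

```text
time: 4.2
position: [516.5, 70.0, 218.8]
tcp_rot: [0.0, -0.003, 1.0, 0.0]
contact_force: [-1.0, 0.5, 0.4]
gripper_width: 0.4
grasp_force: 0.0
```

```bash
python3 - <<'E'
from h import *
import cv2
print(env.read_state()["position"],env.read_state()["tcp_rot"].round(3))
im=env.read_camera("scene")[:,:,::-1].copy()
m=env.camera_model("scene");T=np.linalg.inv(m["T"])
def pr(P):
    p=m["camera_matrix"]@(T@[*P,1])[:3];return p[:2]/p[2]
print([ (z,((pr((517,68,218+z))-[300,0])*6).round(0)) for z in (0,84,120,140,160,180,200)])
big=cv2.resize(im[0:145,300:420],None,fx=4,fy=4,interpolation=cv2.INTER_CUBIC)
for z in(84,120,160,200):
  for sx in(-37,37):
    a,b=[tuple(((pr((517+sx,68+d,218+z))-[300,0])*4).astype(int).tolist()) for d in(-94,94)]
    cv2.line(big,a,b,(0,0,255) if z!=120 else (255,0,0),1)
cv2.imwrite("pics/e1.png",big)
E
```

```text
[516.48784239  69.9575005  218.79700518] [ 0.    -0.003  1.     0.   ]
[(0, array([314., 776.])), (84, array([329., 596.])), (120, array([336., 512.])), (140, array([340., 464.])), (160, array([344., 414.])), (180, array([349., 362.])), (200, array([353., 309.]))]
```

View pics/e1.png

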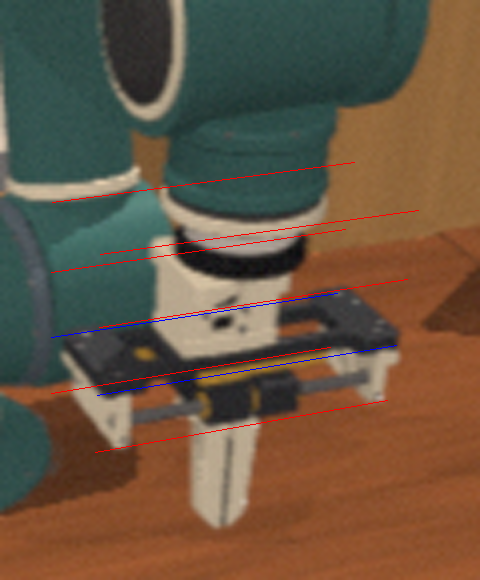

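The red and blue lines in the picture bracket the gripper. The wide body spans TCP+84 to TCP+120, and the round wrist housing (about 95 mm across) starts near TCP+160. With the fingers low on the leaf, the body passes under the lamp head and only the housing has to stay outside it, so a vertical tool can do the job by pushing.

play_rows(
  plan=[
    [[0, 0, 0, 0.13], [0, 0, 0, 0.13], [0, 0, 0, 0.13], [0, 0, 0, 0.13], [0, 0, 0, 0.13], [0, 0, 0, 0.13], [0, 0, 0, 0.13], [0, 0, 0, 0.13], [0, 0, 0, 0.13], [0, 0, 0, 0.13], [0, 0, 0, 0.13], [0, 0, 0, 0.14], [-0.9, -0.9, 0, 0], [-0.9, -0.9, 0, 0], [0, 0, 2.7, 0], [0, 0, 2.7, 0], [0, 0, 2.7, 0], [0, 0, 2.7, 0], [0, 0, 2.6, 0], [0, 0, 0, 0]],
  ],
)

```text
time: 6.25
position: [496.8, 50.1, 81.7]
tcp_rot: [-0.002, 0.706, 0.708, -0.002]
contact_force: [0.1, -0.0, 0.7]
gripper_width: 0.5
grasp_force: 0.0
```

```bash
python3 - <<'E'
from h import *
s=env.read_state();p=s["position"][:2];print(s["position"].round(1),s["qpos"].round(2),s["contact_force"].round(1))
H=np.array([588.,29]);r=p-H
# constant tool-frame row for CCW turn d about H2; tool x=+y, tool y=+x
for n in(18,20):
    d=np.radians(113)/n
    c,si=np.cos(d),np.sin(d);q=np.array([[c,-si],[si,c]])@r-r
    print(n,"tool row cm x,y:",(q[1]/10).round(3),(q[0]/10).round(3),"turn",-d)
E
```

```text
[496.8  50.1  81.7] [ 0.05 -0.2   1.97 -0.    1.37  0.05] [ 0.1 -0.   0.7]
18 tool row cm x,y: -1.01 -0.176 turn -0.10956789193075514
20 tool row cm x,y: -0.908 -0.163 turn -0.09861110273767962
```

play_rows(
  plan=[
    [[-1.01, -0.18, 0, -0.11], [-1.01, -0.18, 0, -0.11], [-1.01, -0.18, 0, -0.11], [-1.01, -0.18, 0, -0.11], [-1.01, -0.18, 0, -0.11], [-1.01, -0.18, 0, -0.11], [-1.01, -0.18, 0, -0.11], [-1.01, -0.18, 0, -0.11], [-1.01, -0.18, 0, -0.11], [-1.01, -0.18, 0, -0.11], [-1.01, -0.18, 0, -0.11], [-1.01, -0.18, 0, -0.11], [-1.01, -0.18, 0, -0.11], [-1.01, -0.18, 0, -0.11], [-1.01, -0.18, 0, -0.11], [-1.01, -0.18, 0, -0.11], [0, 0, 0, 0]],
  ],
)

```text
time: 7.95
position: [586.8, -64.3, 86.3]
tcp_rot: [0.001, -0.097, 0.995, -0.0]
contact_force: [-0.2, 0.3, 0.0]
gripper_width: 1.0
grasp_force: 0.0
```

```bash
python3 - <<'E'
from h import *
import cv2
s=env.read_state();print(s["position"].round(1),s["tcp_rot"].round(3),s["contact_force"].round(1))
im=env.read_camera("scene")[:,:,::-1][130:270,220:400]
cv2.imwrite("pics/f1.png",cv2.resize(im,None,fx=4,fy=4,interpolation=cv2.INTER_CUBIC))
E
```

```text
[586.8 -64.3  86.3] [ 0.001 -0.097  0.995 -0.   ] [-0.2  0.3  0. ]
```

View pics/f1.png

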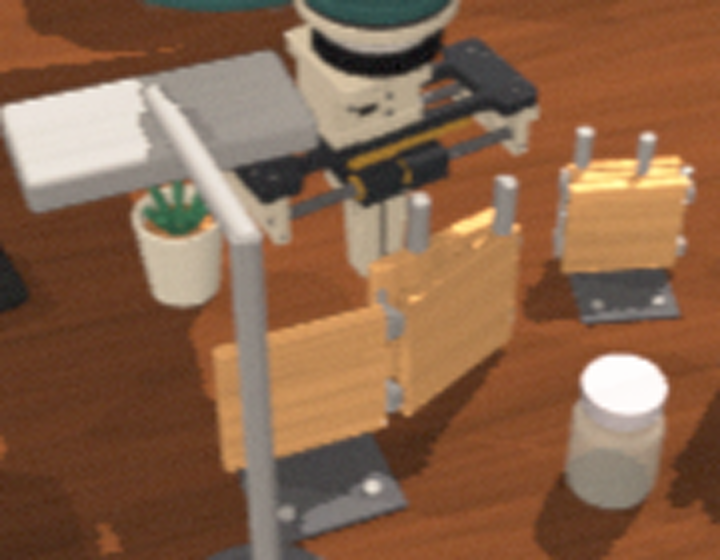

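The end leaf is nearly folded onto the middle leaf, with a small wedge still visible near (440,240). The gripper is clear of the lamp head, so I'll press on in small steps.

play_rows(
  plan=[
    [[-0.8, -0.14, 0, -0.08], [-0.5, 0, 0, -0.04], [-0.3, 0, 0, 0], [0, 0, 0, 0]],
  ],
)

```text
time: 8.4
position: [601.8, -61.3, 85.2]
tcp_rot: [0.0, -0.154, 0.988, -0.0]
contact_force: [0.2, 0.1, -0.1]
gripper_width: 0.4
grasp_force: 0.1
```

play_rows(
  plan=[
    [[-0.3, -0.05, 0, -0.04], [-0.3, -0.05, 0, -0.04], [-0.2, 0, 0, -0.02], [0, 0, 0, 0]],
  ],
)

```text
time: 8.8
position: [607.3, -60.4, 84.8]
tcp_rot: [-0.003, -0.203, 0.979, -0.0]
contact_force: [-22.0, -6.5, 9.9]
gripper_width: 0.4
grasp_force: 11.6
```

play_rows(
  plan=[
    [[0.8, 0, 0, 0], [1.6, 0, 0, 0], [1.6, 0, 0, 0], [0, 3, 0, 0], [0, 4, 0, 0], [0, 3, 0, 0], [0, 0, 3, 0], [0, 0, -3, 0], [0, 0, -4, 0], [0, 0, -4, 0], [0, 0, -2, 0], [0, 0, 0, 0]],
  ],
)

```text
time: 10.0
position: [533.8, 16.1, 188.2]
tcp_rot: [0.003, -0.203, 0.979, -0.0]
contact_force: [-0.8, 0.1, -0.0]
gripper_width: 0.4
grasp_force: 0.0
```

```bash
python3 - <<'E'
from h import *
import cv2
s=env.read_state();print(s["position"].round(1),s["tcp_rot"].round(3),s["contact_force"].round(1),s["qpos"].round(2))
im=env.read_camera("scene")[:,:,::-1][130:270,220:400]
im2=env.read_camera("top")[:,:,::-1][110:250,260:440]
cv2.imwrite("pics/g1.png",cv2.resize(np.vstack([im,im2]),None,fx=2.14,fy=2.14,interpolation=cv2.INTER_CUBIC))
E
```

```text
[533.8  16.1 188.2] [ 0.003 -0.203  0.979 -0.   ] [-0.8  0.1 -0. ] [-0.02 -0.19  1.79  0.    1.54 -2.  ]
```

View pics/g1.png

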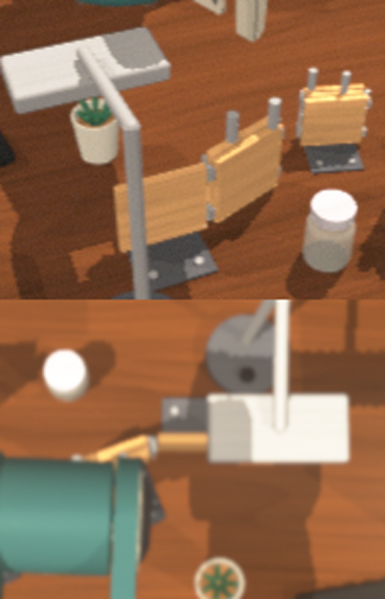

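The end leaf now lies on the middle leaf. In the scene view the knob tops are at about (348.5,177.2) for the middle leaf and (328.4,183.7) for the end leaf. I'll compute both angles from these.

```bash
python3 - <<'E'
from h import *
im=env.read_camera("scene").astype(int)
m=at("scene",348.5,177.2,148)-[2.5,1];e=at("scene",328.4,183.7,148)-[2.5,1]
H=np.array([629,-73]);r=m-H
print(m,e,np.linalg.norm(m-e),np.linalg.norm(r))
th=np.radians(-98.4)-np.arctan2(r[1],r[0])+2*np.pi; print("mid",th)
R=lambda a:np.array([[np.cos(a),-np.sin(a)],[np.sin(a),np.cos(a)]])
for el in(0,.1,.2,.3):
    k=R(-th)@(np.array([-7,-110])+R(-el)@np.array([7,67.6])); print(el,H+k,np.linalg.norm(H+k-m))
E
```

```text
[610.3  18.6] [616.9 -37.1] 56.08966036623863 93.4893042010689
mid 2.793603722414829
0 [614.54126198 -33.14143888] 51.91497664564814
0.1 [607.8764418  -34.45646551] 53.11178934253779
0.2 [601.11363435 -35.09955073] 54.47963896716037
0.3 [594.32041138 -35.06426902] 55.992865810268526
```

Both joints agree with the end leaf folded (about 0) and the middle leaf at about 2.79. Next I'll turn the gripper, carry it over the top and lower it on the far side of the middle leaf.

play_rows(
  plan=[
    [[0, 0, 0, 0.136], [0, 0, 0, 0.136], [0, 0, 0, 0.136], [0, 0, 0, 0.136], [0, 0, 0, 0.136], [0, 0, 0, 0.136], [0, 0, 0, 0.136], [0, 0, 0, 0.136], [0, 0, 0, 0.136], [0, 0, 0, 0.136], [0, 0, 0, 0.136], [0, 0, 0, 0.136], [-1.4, 3.5, 0, 0], [-1.4, 3.6, 0, 0], [-1.3, 3.6, 0, 0], [0, 0, 0, 0], [0, 0, 3.4, 0], [0, 0, 3.5, 0], [0, 0, 3.5, 0], [0, 0, 0, 0]],
  ],
)

```text
time: 12.15
position: [644.2, 14.3, 74.5]
tcp_rot: [-0.004, 0.573, 0.819, -0.002]
contact_force: [-0.4, 0.0, -0.8]
gripper_width: 0.4
grasp_force: 0.0
```

```bash
python3 - <<'E'
from h import *
s=env.read_state();p=s["position"][:2];q=s["tcp_rot"];print(s["time"],s["position"].round(1),q.round(3),s["contact_force"].round(1),s["qpos"].round(2))
ang=2*np.arctan2(q[2],q[1])-np.pi/2   # tool y azimuth for q=(0,a,b,0)
print(np.degrees(ang))
x=np.array([-np.sin(ang),np.cos(ang)]);y=np.array([np.cos(ang),np.sin(ang)])
H=np.array([629,-73.]);r=p-H
d=0.1;R=np.array([[np.cos(d),-np.sin(d)],[np.sin(d),np.cos(d)]]);m=R@r-r
print("row",(m@x/10).round(3),(m@y/10).round(3),-d, "closed-frame r",np.hypot(*r))
E
```

```text
12.15 [644.2  14.3  74.5] [-0.004  0.573  0.819 -0.002] [-0.4  0.  -0.8] [-0.02  0.13  1.66  0.    1.36 -0.37]
20.026286161212745
row 0.403 -0.789 -0.1 closed-frame r 88.61270111149115
```

play_rows(
  plan=[
    [[0.12, -0.23, 0, -0.03], [0.25, -0.47, 0, -0.06], [0.25, -0.47, 0, -0.06], [0.25, -0.47, 0, -0.06], [0.25, -0.47, 0, -0.06], [0.25, -0.47, 0, -0.06], [0.25, -0.47, 0, -0.06], [0.25, -0.47, 0, -0.06], [0.25, -0.47, 0, -0.06], [0.25, -0.47, 0, -0.06], [0.25, -0.47, 0, -0.06], [0.25, -0.47, 0, -0.06], [0.25, -0.47, 0, -0.06], [0.25, -0.47, 0, -0.06], [0.12, -0.23, 0, -0.03], [0, 0, 0, 0]],
  ],
)

```text
time: 13.75
position: [578.2, -3.6, 83.3]
tcp_rot: [0.001, 0.188, 0.982, 0.001]
contact_force: [-1.0, 3.7, 0.9]
gripper_width: 0.5
grasp_force: 1.0
```

```bash
python3 - <<'E'
from h import *
import cv2
s=env.read_state();q=s["tcp_rot"];p=s["position"][:2];print(s["time"],s["position"].round(1),s["contact_force"].round(1))
print(np.degrees(2*np.arctan2(q[2],q[1])-np.pi/2),np.hypot(*(p-[629,-73])))
im=env.read_camera("scene")[:,:,::-1][110:270,210:410]
cv2.imwrite("pics/i1.png",cv2.resize(im,None,fx=3.5,fy=3.5,interpolation=cv2.INTER_CUBIC))
E
```

```text
13.75 [578.2  -3.6  83.3] [-1.   3.7  0.9]
68.28213852481929 86.03914389576646
```

View pics/i1.png

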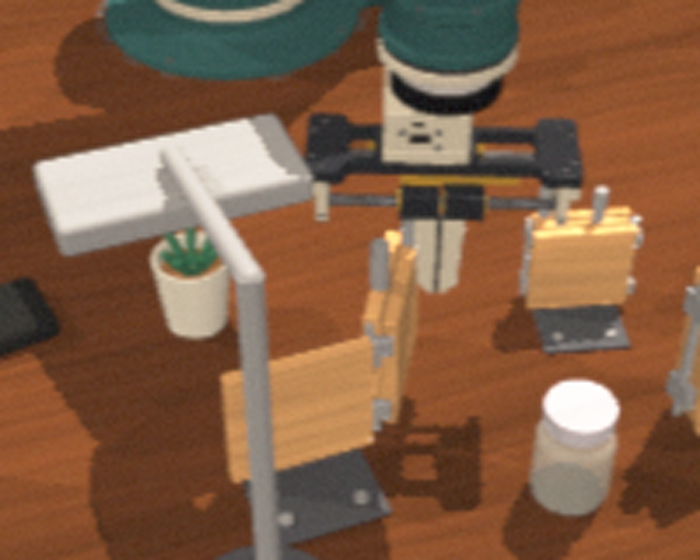

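The stack swings together with the end leaf still folded, and the force is about 4 N. I'll continue.

play_rows(
  plan=[
    [[0.12, -0.23, 0, -0.03], [0.25, -0.47, 0, -0.06], [0.25, -0.47, 0, -0.06], [0.25, -0.47, 0, -0.06], [0.25, -0.47, 0, -0.06], [0.25, -0.47, 0, -0.06], [0.25, -0.47, 0, -0.06], [0.25, -0.47, 0, -0.06], [0.25, -0.47, 0, -0.06], [0.25, -0.47, 0, -0.06], [0.25, -0.47, 0, -0.06], [0.25, -0.47, 0, -0.06], [0.25, -0.47, 0, -0.06], [0.25, -0.47, 0, -0.06], [0.12, -0.23, 0, -0.03], [0, 0, 0, 0]],
  ],
)

```text
time: 15.4
position: [544.6, -68.2, 81.8]
tcp_rot: [0.0, -0.228, 0.974, -0.0]
contact_force: [-2.1, 0.8, 0.8]
gripper_width: 0.2
grasp_force: 0.9
```

```bash
python3 - <<'E'
from h import *
s=env.read_state();q=s["tcp_rot"];p=s["position"][:2];print(s["time"],s["position"].round(1),s["contact_force"].round(1))
a=2*np.arctan2(q[2],q[1])-np.pi/2;y=np.array([np.cos(a),np.sin(a)])
print(np.degrees(a),"face centre",p-17.5*y, "corner dist",np.hypot(*(p-[602,-127])))
# theta such that face centre lies on leaf face x=-20 (closed frame)
f=p-17.5*y*1-[629,-73]; f=p+(-1)*17.5*(-y)*-1-[629,-73]
for th in np.arange(.6,1.6,.1):
    c,si=np.cos(th),np.sin(th); g=np.array([c*f[0]-si*f[1],si*f[0]+c*f[1]]); print(round(th,1),g.round(1))
E
```

```text
15.4 [544.6 -68.2  81.8] [-2.1  0.8  0.8]
116.32510945068631 face centre [552.32215706 -83.8785171 ] corner dist 82.20336246747473
0.6 [-57.1 -52.3]
0.7 [-51.6 -57.7]
0.8 [-45.6 -62.6]
0.9 [-39.1 -66.8]
1.0 [-32.3 -70.4]
1.1 [-25.1 -73.3]
1.2 [-17.6 -75.4]
1.3 [-10.  -76.8]
1.4 [ -2.3 -77.4]
1.5 [  5.4 -77.3]
```

play_rows(
  plan=[
    [[0.2, -0.4, 0, -0.05], [0.25, -0.47, 0, -0.06], [0.25, -0.47, 0, -0.06], [0.2, -0.4, 0, -0.05], [0, 0, 0, 0], [0, 1, 0, 0], [0, 3, 0, 0], [0, 3, 0, 0], [0, 0, 0, 0.11], [0, 0, 0, 0.11], [0, 0, 0, 0.11], [0, 0, 0, 0.11], [0, 0, 0, 0.11], [0, 0, 0, 0.13], [0, 0, 0, 0]],
  ],
)

```text
time: 16.9
position: [501.7, -32.5, 81.0]
tcp_rot: [0.0, 0.002, 1.0, -0.0]
contact_force: [-2.5, 0.9, -1.1]
gripper_width: 0.6
grasp_force: 0.0
```

play_rows(
  plan=[
    [[0, 0, 0, 0], [0, 0, 0, 0], [0, 0, 0, 0], [0, 0, 0, 0], [0, 0, 0, 0], [0, 0, 0, 0], [0, 0, 0, 0], [0, 0, 0, 0], [0, 0, 0, 0], [0, 0, 0, 0]],
  ],
  gripper=9.3,
)

```text
time: 17.9
position: [501.8, -33.0, 80.6]
tcp_rot: [-0.0, 0.0, 1.0, -0.0]
contact_force: [0.2, -0.6, -0.5]
gripper_width: 75.8
grasp_force: 0.0
```

play_rows(
  plan=[
    [[0, 0, 0, 0], [0, 0, 0, 0], [-1.8, 0.25, 0, 0], [-1.8, 0.25, 0, 0], [-1.8, 0.25, 0, 0], [-0.3, -0.4, 0, 0], [-0.3, -0.4, 0, 0], [-0.25, -0.4, 0, 0], [-0.22, -0.36, 0, 0], [-0.22, -0.36, 0, 0], [-0.22, -0.35, 0, 0], [-0.29, -0.31, 0, 0], [-0.29, -0.31, 0, 0], [-0.28, -0.31, 0, 0], [0, 0, 0, 0]],
  ],
)

```text
time: 19.4
position: [578.3, -58.5, 80.3]
tcp_rot: [-0.001, 0.001, 1.0, -0.0]
contact_force: [-4.7, -1.4, 0.2]
gripper_width: 93.1
grasp_force: 1.6
```

play_rows(
  plan=[
    [[-0.37, -0.17, 0, 0], [-0.37, -0.17, 0, 0], [-0.37, -0.17, 0, 0], [-0.28, -0.12, 0, 0], [-0.28, -0.12, 0, 0], [0, 0, 0, 0]],
  ],
)

```text
time: 20.0
position: [594.8, -66.3, 80.1]
tcp_rot: [-0.001, 0.001, 1.0, -0.0]
contact_force: [-5.0, -4.3, -0.8]
gripper_width: 92.9
grasp_force: 2.5
```

play_rows(
  plan=[
    [[-0.2, 0, 0, 0], [-0.2, 0, 0, 0], [-0.1, 0, 0, 0], [0, 0, 0, 0]],
  ],
)

```text
time: 20.4
position: [599.5, -66.5, 80.1]
tcp_rot: [-0.002, 0.001, 1.0, -0.001]
contact_force: [-7.9, -6.5, -0.9]
gripper_width: 92.9
grasp_force: 4.0
```

play_rows(
  plan=[
    [[-0.1, 0, 0, 0], [-0.1, 0, 0, 0], [0, 0, 0, 0]],
  ],
)

```text
time: 20.7
position: [600.8, -66.9, 80.0]
tcp_rot: [-0.002, 0.001, 1.0, -0.001]
contact_force: [-14.8, -10.6, 1.8]
gripper_width: 92.7
grasp_force: 7.5
```

play_rows(
  plan=[
    [[-0.1, 0, 0, 0], [-0.1, 0, 0, 0], [-0.1, 0, 0, 0], [0, 0, 0, 0]],
  ],
)

```text
time: 21.1
position: [601.4, -67.0, 80.0]
tcp_rot: [-0.005, 0.002, 1.0, -0.001]
contact_force: [-41.5, -7.8, 15.7]
gripper_width: 92.8
grasp_force: 20.9
```

That is a hard stop at the expected closed position, so I'll back off and check.

play_rows(
  plan=[
    [[0.5, 0, 0, 0], [1.5, 0, 0, 0], [3, 0, 0, 0], [3, 1, 0, 0], [3, 3, 0, 0], [0, 4, 0, 0], [0, 4, 0, 0], [0, 4, -3, 0], [0, 4, -4, 0], [0, 0, -4, 0], [0, 0, 0, 0]],
  ],
)

```text
time: 22.2
position: [497.4, 131.1, 191.6]
tcp_rot: [0.004, -0.0, 1.0, 0.001]
contact_force: [-0.3, 0.5, -0.9]
gripper_width: 92.9
grasp_force: 0.0
```

```bash
python3 - <<'E'
from h import *
import cv2
s=env.read_state();print(s["time"],s["position"].round(1),s["contact_force"].round(1))
im=env.read_camera("scene")[:,:,::-1][130:270,220:400]
t=env.read_camera("top")[:,:,::-1][110:250,260:440]
cv2.imwrite("pics/j1.png",cv2.resize(np.hstack([im,t]),None,fx=2.2,fy=2.2,interpolation=cv2.INTER_CUBIC))
t0=cv2.imread("pics/top0.png").astype(int); d=np.abs(env.read_camera("top")[:,:,::-1].astype(int)-t0).mean(2)
for n,(u,v) in dict(planter=(362,242),jar=(290,145),rest=(425,255)).items(): print(n,d[v-18:v+18,u-18:u+18].mean().round(1))
E
```

```text
22.2 [497.4 131.1 191.6] [-0.3  0.5 -0.9]
planter 27.0
jar 4.0
rest 2.7
```

View pics/j1.png

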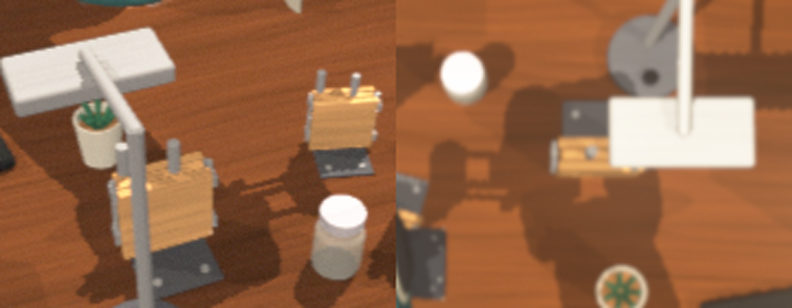

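The picture shows all three leaves in one closed stack. The planter (362.7,241.8), the jar and the wrist rest are where they were, and the gripper is clear. I'll do a final numeric check of the knobs before handing in.

```bash
python3 - <<'E'
from h import *
m=at("scene",275.9,198.2,148)-[2.5,1];e=at("scene",298.6,196.4,148)-[2.5,1]
print(m,e,"expected",(615,-168),(629,-115))
E
```

```text
[ 624.5 -169.9] [ 636.2 -118.9] expected (615, -168) (629, -115)
```

```bash
python3 -c "
from cell import env
print(env.hand_in())"
```

```text
the job is handed in; nothing more can be done
None
```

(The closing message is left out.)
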